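Pin the stacking bracket with a tapered pin

ROBOT

A 6-joint arm with a two-finger parallel gripper is mounted at the origin on the work surface. World frame = base frame: x ahead of the robot, y to its left, z up, the work surface at z = 0. Lengths are in m, angles in rad, forces in N, time in s.
With the tool pointing down it reaches from about 0.35 to 0.725 m from the base axis. Payload 4.3 kg.
Tool frame: the origin (TCP) lies midway between the tips of the shut fingers; the grasp point (between the pads) lies 19 mm behind it; z points along the fingers, y is the line along which they close (so a half turn about z gives the same grasp; the last joint's range is limited). The gripper opens to 85 mm and grips with 20 to 120 N. Pads are 22 mm wide; open, the fingers measure 114 mm over their backs; the gripper's body (76 mm by 85 mm) begins 54 mm behind the grasp point. The pads swing forward as they close: fully open they stand 13 mm farther back than shut.
Start: joints at [1.195, 0.377, 0.081, 1.274, 0, 1.46], TCP at [0.151, 0.555, 0.231] pointing down, gripper open.
Joint ranges: [-2.72, 2.72], [-0.84, 1.66], [-1.02, 1.22], [-1.77, 2.12], [-1.37, 1.28], [-3.14, 3.14]. Speed limits (rad/s): [2.57, 2.57, 3.14, 3.14, 3.14, 3.14].

INTERFACE

Orientations are given as a unit quaternion [w, x, y, z].
In Python, from workcell import ctrl gives the robot as it stands.
- The arm moves only by the shell command python3 -m creep 'ROWS' [FORCE]. ROWS is a JSON object of lists of equal length, an entry for each row: "linear": the shift along the tool's x, y, z in m, a list of three; "dr": the turn, a rotation vector about the tool's x, y, z in rad, a list of three; "gripper": the closure in counts, from 0 (fully open) to 255 (shut). In form: {"linear": [[dx, dy, dz], ...], "dr": [[wx, wy, wz], ...], "gripper": [gripper, ...]}. A call has exactly 10 rows; each row shifts and turns the commanded pose from where the row before left it, along the tool's axes as they then stand; what a row does not reach is not made up. A row lasts 1/12 s, in which the tool goes at most 41.7 mm and 7.16 degrees, less where a joint would pass 70% of its speed; a pose out of reach is approached as far as the arm can. A call is refused whole if a number of a shift passes 0.0417 or a number of a turn 0.125, either way. A call with a gripper value outside its range is refused whole. The fingers move at their own pace and stop on an object; FORCE is the grip in N (left out, the last holds). Time passes only in rows, so rows that do not move let the fingers close, or fill a call up. It gives the time, the measured TCP pose, the force, the opening and the grip force at its end, in the units of the state.
- ctrl.state(): the state, without advancing time (a new reading comes with each control period).
- ctrl.camera(name): name is "scene" or "top" or "wrist"; returns a dict with "frame" (420x560x3 uint8, blue, green, red), "fx", "fy", "cx", "cy" (pixels), "dist" ([k1, k2, p1, p2, k3] as OpenCV has them; the pictures are not rectified), "position" and "rotation" of the camera in the world. Camera axes: x right, y down, z forward; pixel columns grow to the right and rows downward; lengths in m; the calibration is good to about 2 mm. A picture is of the moment at which its call begins. There is no depth.
- ctrl.sign_off(): hands the job in; it is judged then, once.
The state is a dict: "t": time; "joint_positions": joint angles; "qd": joint speeds; "joint_torque": joint torques, N m; "eef_pos": TCP position; "eef_rot": TCP orientation; "force": force on the tool from outside, world axes, zero at the start; "moment": the same for the moment, N m; "grip_width": opening from 0.0 (shut) to 1.0 (fully open); "gripper_force": force on a finger pad.
Only numpy, scipy, OpenCV 4.12 (cv2) and the standard library are available. Lean on these libraries where they do the work, as an engineer would, in place of code of your own. Each camera call takes 0.05 s, during which the arm holds its last target. There are 200 camera calls.

TASK

On the shop counter, swing the flat steel bar of the appliance stacking bracket back over its white block until it meets the rubber buffer, which holds it a few millimetres short. Then take the tapered steel pin from its stand, start its nose in the stacked holes and drive it straight down, pulling the two holes into line, until its collar sits fully home on the bar. Leave the pin standing there, and leave the other goods on the counter where they are.

Things in the scene. Friction and masses are not known exactly. Their poses are not given: they have to be found in the camera images.
- block_hole (a point): Centre of the 22 mm through hole in the bracket's fixed white block (70 x 80 mm, 64 mm high), in its top face. +y points to the bar's pivot, 130 mm away. A black rubber buffer (18 mm high) on the bar's +x side meets the bar 0.05 rad (6.5 mm at the hole) short of line; it gives, some 3 N at the hole for full line, and pushes the bar back about 6 mm out of line when let go.
- pivot (a point): The bar's pivot axis (vertical), at the height of the bar's top face, 76 mm above the counter. A bolt head 28 mm across, 8 mm high, stands on it.
- bar_hole (a point): Centre of the 22 mm hole in the swing bar, in its top face, 76 mm above the counter. Flat steel bar, 40 mm wide, 12 mm thick, swinging level just above the blocks; hole 130 mm and free end 200 mm from the pivot. It starts swung out 0.2 to 0.42 rad to the bracket's -x side (clockwise from above) and stays where left: about 1 N at the hole moves it.
- peg_top (a point): Centre of the top of the upright steel peg on the bar's free end, by which the bar is swung: 18 mm in diameter, 40 mm high, from the bar's top face (76 mm) to 116 mm above the counter, 180 mm from the pivot (50 mm beyond the bar's hole).
- pin_grip (a point): Middle of the tapered steel pin's plain grip (26 mm diameter, 47 mm long, flat top 23.5 mm above this point, tip 101.5 mm below); z up along the pin. Pin: 125 mm, 0.3 kg +-30 %. Below the grip a collar (34 mm diameter, 6 mm thick), a 21 mm shank 36 mm long and a 36 mm taper down to a 7 mm nose. At the start it stands in its stand, nose down, collar on the stand's top.
- pin_collar (a point): Centre of the underside of the pin's collar, 72 mm above the nose's tip. Home: it lies on the bar's top face. Driving the pin home takes 5 to 20 N, the more so if it leans; press on the middle of its top.
- pin_tip (a point): Tip of the pin's nose.
- stand: Grey plastic block 90 x 90 x 76 mm, fixed to the counter, with a 26 mm hole through its middle in which the pin stands. Origin under its centre, on the counter. It may stand on the left or the right.
- carton: Bystander: closed cardboard box 100 x 90 x 70 mm; origin under its centre.
- cleaner: Bystander: white bottle, 66 mm in diameter, 150 mm high; origin under its centre.
- burner_cap: Bystander: dark steel hob burner cap, 90 mm in diameter, 18 mm high; origin under its centre.
- wrench: Bystander: steel wrench 170 mm long lying on the counter.
Not all that is in view belongs to the job. What is shaped like the part that bears pin_grip but orange is not meant.

How it is judged:
On the way, in this order (a step that is already met when the one before it is completed fails the run):
1. the bar is swung in to its buffer, its hole within 8.5 mm of the block's hole (horizontal distance between bar_hole and block_hole below 0.0085 m), for 0.2 s.
2. the pin's nose is in both holes, at least 4 mm below the top of the block (z of pin_tip in the frame of block_hole below -0.004 m and horizontal distance between pin_tip and block_hole below 0.012 m), for 0.1 s.
At the end, for the whole second after the job is handed in: The pin stands upright (within 0.06 rad) in the holes with its collar home on the bar (within 3 mm) and its axis within 4 mm of the block's hole, and the bar's hole is within 3 mm of the block's hole (horizontal distance between bar_hole and block_hole below 0.003 m and z of pin_collar in the frame of bar_hole below 0.003 m and horizontal distance between pin_collar and block_hole below 0.004 m and angle between pin_grip's own z axis and vertical below 0.06 rad); the robot touches nothing.
It fails at once if the carton, the bottle, the burner cap or the wrench is moved more than 25 mm (distance of any of carton, cleaner, burner_cap, wrench from where it was at the start of the episode above 0.025 m).
It also fails if it takes over 67 s, if anything falls off the work surface, if the arm or the gripper's body presses on something with over 40 N, if the wrist force passes 120 N, or if a joint passes its speed limit or range.

## Working session

There is one attempt and no reset: what is moved stays moved. The work goes in short steps, Python scripts to look and compute and a shell command to move; the robot and the scene stay as the last step left them, time stands still between calls to the robot, and variables do not carry over. Pictures are saved under pics/ and viewed, at most 14 in all, crops included, and the job is handed in when it is done.

```bash
ls; mkdir -p pics; python3 - <<'E'
from workcell import ctrl
import cv2,numpy as np,json
s=ctrl.state();print(s)
for n in("top","scene"):
    c=ctrl.camera(n);cv2.imwrite(f"pics/{n}0.png",c["frame"])
    print(n,c["fx"],c["fy"],c["cx"],c["cy"],c["dist"],c["position"],np.round(c["rotation"],3).tolist())
E
```

```text
pics
{'t': 0.0, 'joint_positions': array([1.19469838e+00, 3.78078374e-01, 7.96355597e-02, 1.27439364e+00,
       7.71752741e-06, 1.46050681e+00]), 'qd': array([-0.00172602, -0.00011336,  0.00037885,  0.00091805, -0.00035102,
       -0.00154083]), 'joint_torque': array([-9.91607958e-04, -4.63607812e+01,  2.69874680e+01,  2.09946628e-02,
       -3.61024968e-04, -1.50593360e-05]), 'eef_pos': array([0.15079249, 0.5542025 , 0.23035587]), 'eef_rot': array([-2.49379800e-04,  1.32513239e-01,  9.91180711e-01, -9.89116242e-04]), 'force': array([ 0.71316672,  0.46774326, -0.26339716]), 'moment': array([ 0.0404678 , -0.01495378, -0.02910861]), 'gripper_force': 0.0, 'grip_width': 1.002392936124213}
top 415.1636920030246 415.1636920030246 285.85047130564965 209.06107490829964 [-0.10220357  0.          0.          0.          0.        ] [ 0.42178712 -0.05066523  1.23497575] [0.023, -0.704, 0.71, -0.014]
scene 463.7821524916217 463.7821524916217 283.27415864056155 208.54063701123894 [0.0111365 0.        0.        0.        0.       ] [ 1.36116287 -0.07935072  0.64768345] [-0.347, 0.628, 0.611, -0.335]
```

View pics/top0.png

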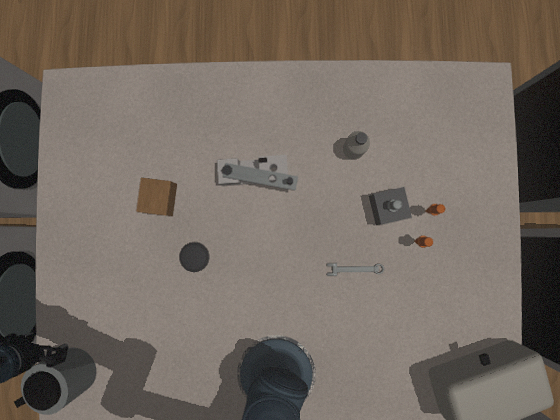

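View pics/scene0.png

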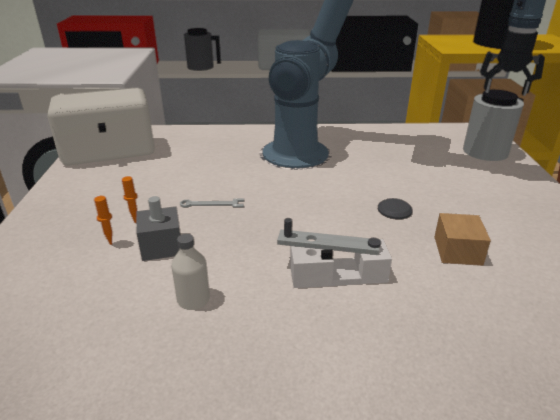

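The top view shows:
- **Bracket:** bolt at about (227,170), bar hole (272,178), peg (290,181), buffer (263,160).
- **Pin candidates:** a steel-grey pin in the grey stand at (396,205), and orange look-alikes at (437,209) and (425,241). The grey one in the stand fits the description, because the orange ones are explicitly not meant.
- **Bystanders:** bottle (357,145), wrench (355,268), cap (194,257) and carton (156,197).

I'll confirm the pin in an enlarged crop.

```bash
cat > h.py <<'E'
import cv2,numpy as np
from scipy.spatial.transform import Rotation as R
def rot(q): return R.from_quat([q[1],q[2],q[3],q[0]]).as_matrix()
def ray(c,uv):
    K=np.array([[c["fx"],0,c["cx"]],[0,c["fy"],c["cy"]],[0,0,1]])
    p=cv2.undistortPoints(np.array([[uv]],float),K,np.array(c["dist"],float))[0,0]
    return np.array(c["position"]),rot(c["rotation"])@np.array([p[0],p[1],1])
def onz(c,uv,z):
    o,d=ray(c,uv); return o+d*(z-o[2])/d[2]
def proj(c,P):
    M=rot(c["rotation"]).T; K=np.array([[c["fx"],0,c["cx"]],[0,c["fy"],c["cy"]],[0,0,1]])
    return cv2.projectPoints(np.array([P],float),cv2.Rodrigues(M)[0],-M@np.array(c["position"]),K,np.array(c["dist"],float))[0][0,0]
E
python3 - <<'E'
import cv2,numpy as np
t=cv2.imread("pics/top0.png")
a=cv2.resize(t[140:205,205:305],None,fx=8,fy=8,interpolation=cv2.INTER_CUBIC)[:520]
cv2.imwrite("pics/crop_b.png",a)
b=cv2.resize(t[180:250,355:455],None,fx=6,fy=6,interpolation=cv2.INTER_CUBIC)
s=cv2.imread("pics/scene0.png")
cv2.imwrite("pics/crop_p.png",b)
E
```

```text
(no output)
```

View pics/crop_b.png

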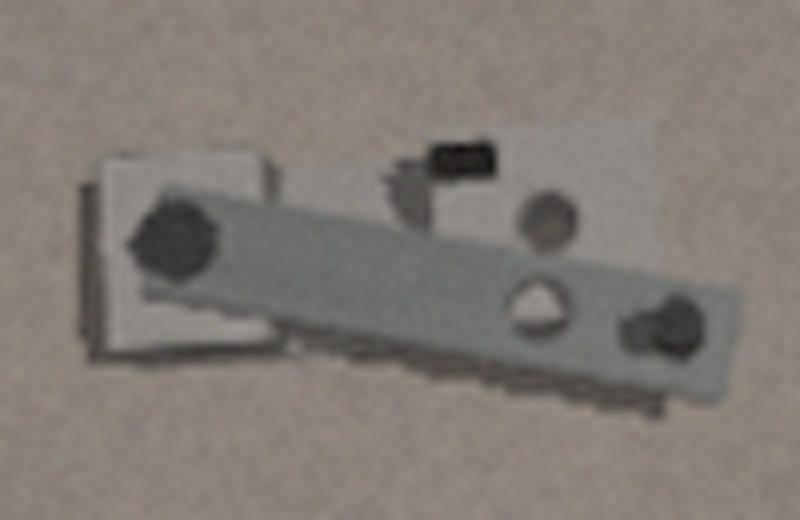

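View pics/crop_p.png

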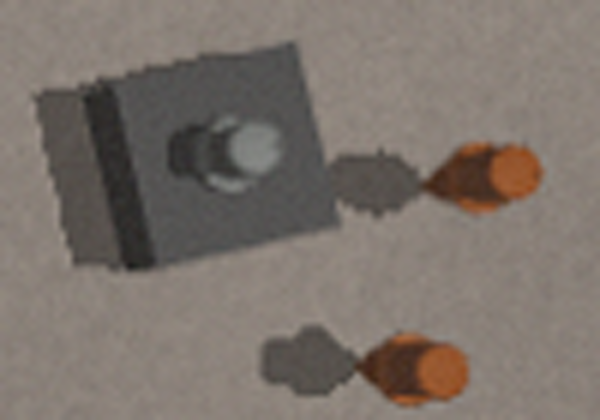

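The bracket crop shows the bolt top at (173,240), the block's hole exposed at (549,221), the bar hole (540,308) and the peg top (684,328). The pin crop shows the steel pin top at (255,148) in the grey stand, with the two orange decoys to its right. So the steel pin is the one to take.

```bash
python3 - <<'E'
from workcell import ctrl
from h import *
c=ctrl.camera("top")
def f(x,y,s,ox,oy): return ((x+.5)/s-.5+ox,(y+.5)/s-.5+oy)
B=lambda x,y,z:onz(c,f(x,y,8,205,140),z)
piv=B(173,240,.084);bh=B(549,221,.064);ba=B(540,308,.076);pg=B(684,328,.116)
P=lambda x,y,z:onz(c,f(x,y,6,355,180),z)
for n,v in dict(piv=piv,block=bh,bar=ba,peg=pg,pintop=P(255,148,.129)).items():print(n,v.round(4),np.hypot(v[0],v[1]).round(3))
cs=[(122,82),(297,42),(341,226),(153,268)]
q=np.array([P(a,b,.076) for a,b in cs]);print("stand",q.mean(0).round(4),np.diff(q,axis=0).round(3).tolist())
d=lambda a,b:np.linalg.norm((a-b)[:2]).round(4)
an=lambda a:np.arctan2(*(a-piv)[1::-1])
print("130:",d(piv,bh),d(piv,ba),"180:",d(piv,pg),"angles",an(bh),an(ba),an(pg))
Rm=rot(ctrl.state()["eef_rot"]);print(Rm.round(3))
E
```

```text
piv [0.5957 0.1305 0.084 ] 0.61
block [ 6.04e-01 -6.00e-04  6.40e-02] 0.604
bar [0.5714 0.0022 0.076 ] 0.571
peg [ 0.5589 -0.0484  0.116 ] 0.561
pintop [ 0.4913 -0.3347  0.129 ] 0.595
stand [ 0.4918 -0.3358  0.076 ] [[0.018, -0.083, 0.0], [-0.087, -0.019, 0.0], [-0.019, 0.089, 0.0]]
130: 0.1314 0.1306 180: 0.1827 angles -1.5076325769277057 -1.7584672112837763 -1.773769871229806
[[-0.965  0.263 -0.001]
 [ 0.263  0.965 -0.001]
 [ 0.    -0.002 -1.   ]]
```

```bash

for i in 1 2; do python3 -m creep '{"linear":[[-0.0276,-0.0237,0],[-0.0276,-0.0237,0],[-0.0276,-0.0237,0],[-0.0276,-0.0237,0],[-0.0276,-0.0237,0],[-0.0276,-0.0237,0],[-0.0276,-0.0237,0],[-0.0276,-0.0237,0],[-0.0276,-0.0237,0],[-0.0276,-0.0237,0]],"dr":[[0,0,0],[0,0,0],[0,0,0],[0,0,0],[0,0,0],[0,0,0],[0,0,0],[0,0,0],[0,0,0],[0,0,0]],"gripper":[0,0,0,0,0,0,0,0,0,0]}' 20; done
python3 -m creep '{"linear":[[0,0,0],[0,0,0],[0,0,0],[0,0,0],[0,0,0],[0,0,0],[0,0,0],[0,0,0],[0,0,0],[0,0,0]],"dr":[[0,0,0.12],[0,0,0.12],[0,0,0.12],[0,0,0.12],[0,0,0.12],[0,0,0.12],[0,0,0.12],[0,0,0.12],[0,0,0.12],[0,0,0.12]],"gripper":[0,0,0,0,0,0,0,0,0,0]}'
python3 -m creep '{"linear":[[0,0,0],[0,0,0],[0,0,0],[0,0,0],[0,0,0],[0,0,0],[0,0,0],[0,0,0],[0,0,0],[0,0,0]],"dr":[[0,0,0.1],[0,0,0.1],[0,0,0.1],[0,0,0],[0,0,0],[0,0,0],[0,0,0],[0,0,0],[0,0,0],[0,0,0]],"gripper":[0,0,0,0,0,0,0,0,0,0]}'
python3 - <<'E'
from workcell import ctrl
from h import *
s=ctrl.state();print(s["t"],s["joint_positions"].round(3),s["eef_pos"].round(4),rot(s["eef_rot"]).round(3).tolist())
c=ctrl.camera("wrist");cv2.imwrite("pics/w1.png",c["frame"])
for n,p in dict(peg=[.559,-.048,.116],block=[.604,0,.064],bar=[.5714,.002,.076],piv=[.5957,.1305,.084]).items():print(n,proj(c,p).round(1))
E
```

```text
t: 0.98
eef_pos: [0.3555, 0.252, 0.2312]
eef_rot: [-0.0, 0.132, 0.991, 0.0]
force: [0.8, -0.2, 0.4]
grip_width: 1.001
gripper_force: 0.0
t: 1.82
eef_pos: [0.5596, -0.0492, 0.231]
eef_rot: [-0.0, 0.133, 0.991, 0.0]
force: [-0.0, -0.3, 0.1]
grip_width: 1.002
gripper_force: 0.0
t: 2.65
eef_pos: [0.5589, -0.0475, 0.2309]
eef_rot: [-0.0, 0.671, 0.741, -0.0]
force: [0.4, -0.6, -0.2]
grip_width: 1.002
gripper_force: 0.0
t: 3.48
eef_pos: [0.5592, -0.0475, 0.2313]
eef_rot: [-0.0, 0.772, 0.635, 0.0]
force: [-0.3, -0.5, 1.9]
grip_width: 1.0
gripper_force: 0.0
3.4833 [-0.198  0.349  0.039  1.261  0.     1.568] [ 0.5592 -0.0475  0.2313] [[0.193, 0.981, 0.0], [0.981, -0.193, 0.0], [0.0, 0.0, -1.0]]
peg [282.1 200.9]
block [323.4 120.1]
bar [285.1 126.5]
piv [284.1 -58.7]
```

View pics/w1.png

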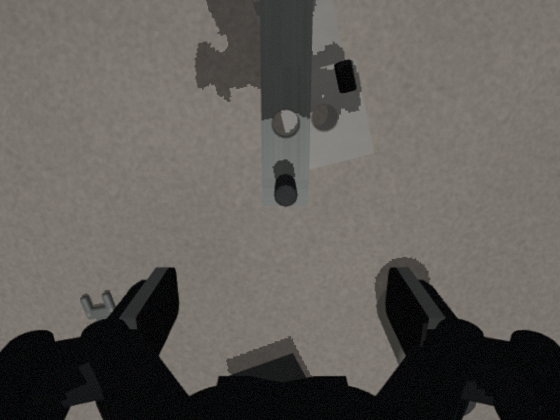

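The wrist view shows the peg top at about (286,190), the bar hole at (286,123) and the block hole at (324,117), all close to the predictions. I'll measure from it once.

```bash
python3 - <<'E'
from workcell import ctrl
from h import *
c=ctrl.camera("wrist");s=ctrl.state()
v=dict(peg=onz(c,(286,190),.116),block=onz(c,(324,117),.064),bar=onz(c,(286,123),.076))
for n in v:print(n,v[n].round(4))
d=lambda a,b:np.linalg.norm((v[a]-v[b])[:2]).round(4)
print("peg-bar 50:",d("peg","bar"))
Rm=rot(s["eef_rot"]);print("tool delta to peg",(Rm.T@(v["peg"]-s["eef_pos"])).round(4))
E
```

```text
peg [ 0.5635 -0.0403  0.116 ]
block [0.605  0.0024 0.064 ]
bar [0.5726 0.0046 0.076 ]
peg-bar 50: 0.0458
tool delta to peg [0.0079 0.0029 0.1153]
```

```bash

python3 -m creep '{"linear":[[0.003,0.002,0.0143],[0,0,0.0143],[0,0,0.0143],[0,0,0.0143],[0,0,0.0143],[0,0,0.0143],[0,0,0.0143],[0,0,0.0143],[0,0,0.0143],[0,0,0.0143]],"dr":[[0,0,0],[0,0,0],[0,0,0],[0,0,0],[0,0,0],[0,0,0],[0,0,0],[0,0,0],[0,0,0],[0,0,0]],"gripper":[0,0,0,0,0,0,0,0,0,0]}' 20
python3 -m creep '{"linear":[[0,0,0],[0,0,0],[0,0,0],[0,0,0],[0,0,0],[0,0,0],[0,0,0],[0,0,0],[0,0,0],[0,0,0]],"dr":[[0,0,0],[0,0,0],[0,0,0],[0,0,0],[0,0,0],[0,0,0],[0,0,0],[0,0,0],[0,0,0],[0,0,0]],"gripper":[255,255,255,255,255,255,255,255,255,255]}' 20
python3 - <<'E'
from workcell import ctrl
s=ctrl.state();print(s["eef_pos"].round(4),s["force"],s["grip_width"])
E
```

```text
t: 4.42
eef_pos: [0.5618, -0.0449, 0.0877]
eef_rot: [0.0, 0.773, 0.635, 0.0]
force: [-0.4, 0.2, -0.4]
grip_width: 0.997
gripper_force: 0.0
t: 5.25
eef_pos: [0.5619, -0.0451, 0.0885]
eef_rot: [0.0, 0.773, 0.635, 0.0]
force: [-0.0, -0.6, 1.3]
grip_width: 0.2
gripper_force: 22.6
[ 0.5619 -0.0451  0.0885] [-0.02962164 -0.64261599  1.30835814] 0.19993462383706967
```

```bash

python3 -m creep '{"linear":[[0,0.0036,0],[0,0.0036,0],[0,0.0036,0],[0,0.0036,0],[0,0.0036,0],[0,0.0036,0],[0,0.0036,0],[0,0.0036,0],[0,0.0036,0],[0,0,0]],"dr":[[0,0,-0.02],[0,0,-0.02],[0,0,-0.02],[0,0,-0.02],[0,0,-0.02],[0,0,-0.02],[0,0,-0.02],[0,0,-0.02],[0,0,-0.02],[0,0,0]],"gripper":[255,255,255,255,255,255,255,255,255,255]}' 20
python3 -m creep '{"linear":[[0,0.0018,0],[0,0,0],[0,0.0018,0],[0,0,0],[0,0.0018,0],[0,0,0],[0,0,0],[0,0,0],[0,0,0],[0,0,0]],"dr":[[0,0,-0.01],[0,0,0],[0,0,-0.01],[0,0,0],[0,0,-0.01],[0,0,0],[0,0,0],[0,0,0],[0,0,0],[0,0,0]],"gripper":[255,255,255,255,255,255,255,255,255,255]}' 20
python3 - <<'E'
from workcell import ctrl
from h import *
c=ctrl.camera("wrist");cv2.imwrite("pics/w2.png",c["frame"])
c=ctrl.camera("top");cv2.imwrite("pics/t2.png",c["frame"]);cv2.imwrite("pics/t2c.png",cv2.resize(c["frame"][140:205,205:305],None,fx=8,fy=8,interpolation=cv2.INTER_CUBIC))
E
```

```text
t: 6.08
eef_pos: [0.5948, -0.0487, 0.0883]
eef_rot: [0.0, 0.712, 0.702, 0.0]
force: [-0.9, -1.4, 1.2]
grip_width: 0.2
gripper_force: 22.6
t: 6.92
eef_pos: [0.5993, -0.0487, 0.0883]
eef_rot: [0.0, 0.702, 0.712, 0.0]
force: [-0.3, -1.1, 2.2]
grip_width: 0.202
gripper_force: 22.6
```

```bash

python3 -m creep '{"linear":[[0,0.0018,0],[0,0,0],[0,0.0018,0],[0,0,0],[0,0.0018,0],[0,0,0],[0,0.0018,0],[0,0,0],[0,0,0],[0,0,0]],"dr":[[0,0,-0.01],[0,0,0],[0,0,-0.01],[0,0,0],[0,0,-0.01],[0,0,0],[0,0,-0.01],[0,0,0],[0,0,0],[0,0,0]],"gripper":[255,255,255,255,255,255,255,255,255,255]}' 20
python3 -m creep '{"linear":[[0,0,0],[0,0,0],[0,0,0],[0,0,0],[0,0,0],[0,0,0],[0,0,0],[0,0,0],[0,0,0],[0,0,0]],"dr":[[0,0,0],[0,0,0],[0,0,0],[0,0,0],[0,0,0],[0,0,0],[0,0,0],[0,0,0],[0,0,0],[0,0,0]],"gripper":[0,0,0,0,0,0,0,0,0,0]}' 20
python3 -m creep '{"linear":[[0,0,-0.015],[0,0,-0.015],[0,0,-0.015],[0,0,-0.015],[0,0,-0.015],[-0.02,0,-0.015],[-0.02,0,-0.015],[-0.02,0,-0.015],[-0.02,0,-0.015],[-0.02,0,-0.015]],"dr":[[0,0,0],[0,0,0],[0,0,0],[0,0,0],[0,0,0],[0,0,0],[0,0,0],[0,0,0],[0,0,0],[0,0,0]],"gripper":[0,0,0,0,0,0,0,0,0,0]}' 20
python3 - <<'E'
from workcell import ctrl
from h import *
a=cv2.resize(cv2.imread("pics/t2.png")[150:200,215:305],None,fx=4.4,fy=4.4)
c=ctrl.camera("wrist");w=c["frame"];cv2.imwrite("pics/w3.png",w)
print({n:proj(c,p).round(1).tolist() for n,p in dict(block=[.605,.001,.064],piv=[.596,.1305,.084],pegc=[.604,-.049,.116]).items()},ctrl.state()["eef_pos"])
E
```

```text
t: 7.85
eef_pos: [0.6063, -0.0485, 0.0883]
eef_rot: [-0.0, 0.687, 0.726, -0.0]
force: [-1.2, -2.6, 1.3]
grip_width: 0.201
gripper_force: 22.6
t: 8.68
eef_pos: [0.6065, -0.0485, 0.0883]
eef_rot: [-0.0, 0.687, 0.726, 0.0]
force: [-0.1, -0.2, -0.1]
grip_width: 0.995
gripper_force: 0.0
t: 9.52
eef_pos: [0.6118, -0.1491, 0.2391]
eef_rot: [0.0, 0.687, 0.726, 0.0]
force: [1.0, 0.1, 0.4]
grip_width: 0.998
gripper_force: 0.0
{'block': [283.7, -0.9], 'piv': [281.2, -206.8], 'pegc': [278.5, 58.2]} [ 0.61316164 -0.15366831  0.24225222]
```

View pics/w3.png

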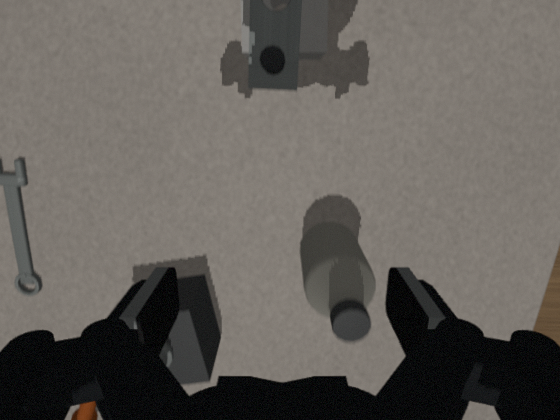

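The wrist view shows the bar swung in over the block, with the peg at (273,60) about where expected, and the wrench, bottle and stand clear. Next I'll move above the pin, looking back at the bracket from the top camera.

```bash

python3 -m creep '{"linear":[[-0.0174,-0.0132,0],[-0.0174,-0.0132,0],[-0.0174,-0.0132,0],[-0.0174,-0.0132,0],[-0.0174,-0.0132,0],[-0.0174,-0.0132,0],[-0.0174,-0.0132,0],[-0.0174,-0.0132,0],[-0.0174,-0.0132,0],[-0.0174,-0.0132,0]],"dr":[[0,0,0],[0,0,0],[0,0,0],[0,0,0],[0,0,0],[0,0,0],[0,0,0],[0,0,0],[0,0,0],[0,0,0]],"gripper":[0,0,0,0,0,0,0,0,0,0]}' 20
python3 - <<'E'
from workcell import ctrl
from h import *
c=ctrl.camera("top");t=c["frame"];w=ctrl.camera("wrist");cv2.imwrite("pics/w4.png",w["frame"]);cv2.imwrite("pics/t4.png",t)
a=cv2.resize(t[140:205,205:305],None,fx=5,fy=5,interpolation=cv2.INTER_CUBIC)
b=cv2.resize(w["frame"][60:420],None,fx=.5/1,fy=.5)
b=w["frame"][60:320]
o=np.zeros((325+260,560,3),np.uint8);o[:325,:500]=a;o[325:]=b;cv2.imwrite("pics/c4.png",o)
print(ctrl.state()["eef_pos"].round(4),proj(w,[.4915,-.335,.129]))
E
```

```text
t: 10.4
eef_pos: [0.489, -0.33, 0.2382]
eef_rot: [-0.0, 0.687, 0.726, 0.0]
force: [0.9, -1.5, 0.0]
grip_width: 0.999
gripper_force: 0.0
[ 0.4881 -0.3317  0.2381] [288.38117142 204.54501925]
```

View pics/c4.png

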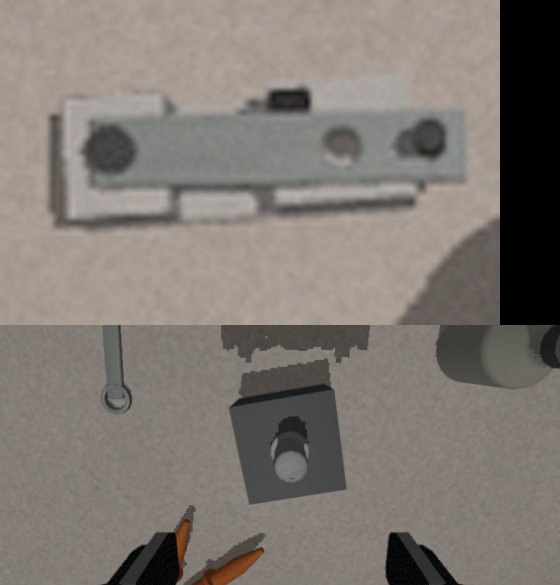

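The top crop shows the bar resting on the buffer, with its hole at (342,146), peg (429,138) and bolt (109,148). The lower wrist crop shows the pin top at wrist pixel (291,201), with the orange decoys to its lower left.

```bash
python3 - <<'E'
from workcell import ctrl
from h import *
c=ctrl.camera("top");w=ctrl.camera("wrist");s=ctrl.state()
f=lambda x,y,s,ox,oy: ((x+.5)/s-.5+ox,(y+.5)/s-.5+oy)
ba=onz(c,f(342,146,5,205,140),.076);pg=onz(c,f(429,138,5,205,140),.116);pv=onz(c,f(109,148,5,205,140),.084)
print("bar",ba,"peg",pg,"piv",pv,np.hypot(*(ba-pv)[:2]))
for q in((515,172),(442,370)):print("decoy",onz(c,f(*q,6,355,180),.125).round(3))
p=onz(w,(291,201),.129);print("pin",p)
Rm=rot(s["eef_rot"]);print("tool delta",(Rm.T@(p-s["eef_pos"])).round(4),s["eef_pos"])
E
```

```text
bar [ 5.97586593e-01 -5.44049757e-04  7.60000000e-02] peg [ 0.59543053 -0.04958844  0.116     ] piv [0.59675157 0.12995081 0.084     ] 0.13049752868813613
decoy [ 0.48  -0.454  0.125]
decoy [ 0.391 -0.419  0.125]
pin [ 0.49553776 -0.32872978  0.129     ]
tool delta [0.0003 0.006  0.1092] [ 0.48950389 -0.32945252  0.23817348]
```

```bash

python3 -m creep '{"linear":[[-0.0046,0.0022,0.0148],[0,0,0.0148],[0,0,0.0148],[0,0,0.0148],[0,0,0.0148],[0,0,0.0148],[0,0,0.0148],[0,0,0.0148],[0,0,0.0148],[0,0,0.0148]],"dr":[[0,0,0],[0,0,0],[0,0,0],[0,0,0],[0,0,0],[0,0,0],[0,0,0],[0,0,0],[0,0,0],[0,0,0]],"gripper":[0,0,0,0,0,0,0,0,0,0]}' 60
python3 -m creep '{"linear":[[0,0,0],[0,0,0],[0,0,0],[0,0,0],[0,0,0],[0,0,0],[0,0,0],[0,0,0],[0,0,0],[0,0,0]],"dr":[[0,0,0],[0,0,0],[0,0,0],[0,0,0],[0,0,0],[0,0,0],[0,0,0],[0,0,0],[0,0,0],[0,0,0]],"gripper":[255,255,255,255,255,255,255,255,255,255]}' 60
```

```text
t: 11.43
eef_pos: [0.4929, -0.3325, 0.0895]
eef_rot: [-0.0, 0.687, 0.727, 0.0]
force: [0.6, 0.3, 0.0]
grip_width: 0.994
gripper_force: 0.0
t: 12.27
eef_pos: [0.493, -0.3343, 0.0917]
eef_rot: [0.001, 0.687, 0.726, 0.0]
force: [-0.7, 1.5, 5.7]
grip_width: 0.286
gripper_force: 58.7
```

```bash

python3 -m creep '{"linear":[[0,0,-0.017],[0,0,-0.017],[0,0,-0.017],[0,0,-0.017],[0,0,-0.017],[0,0,-0.017],[0,0,-0.017],[0,0,-0.017],[0,0,-0.017],[0,0,-0.017]],"dr":[[0,0,0],[0,0,0],[0,0,0],[0,0,0],[0,0,0],[0,0,0],[0,0,0],[0,0,0],[0,0,0],[0,0,0]],"gripper":[255,255,255,255,255,255,255,255,255,255]}' 80
for i in 1 2; do python3 -m creep '{"linear":[[0.0163,0.0064,0],[0.0163,0.0064,0],[0.0163,0.0064,0],[0.0163,0.0064,0],[0.0163,0.0064,0],[0.0163,0.0064,0],[0.0163,0.0064,0],[0.0163,0.0064,0],[0.0163,0.0064,0],[0.0163,0.0064,0]],"dr":[[0,0,0],[0,0,0],[0,0,0],[0,0,0],[0,0,0],[0,0,0],[0,0,0],[0,0,0],[0,0,0],[0,0,0]],"gripper":[255,255,255,255,255,255,255,255,255,255]}' 80;done
python3 -m creep '{"linear":[[0,0,0.01],[0,0,0.01],[0,0,0.01],[0,0,0.01],[0,0,0.01],[0,0,0.01],[0,0,0.005],[0,0,0],[0,0,0],[0,0,0]],"dr":[[0,0,0],[0,0,0],[0,0,0],[0,0,0],[0,0,0],[0,0,0],[0,0,0],[0,0,0],[0,0,0],[0,0,0]],"gripper":[255,255,255,255,255,255,255,255,255,255]}' 80
python3 - <<'E'
from workcell import ctrl
from h import *
s=ctrl.state();p=s["eef_pos"];print(p.round(4),s["force"])
c=ctrl.camera("scene");im=c["frame"];w=ctrl.camera("wrist")["frame"];cv2.imwrite("pics/s5.png",im)
tip=[p[0],p[1],p[2]-.0865];print("pred tip",proj(c,tip),"coll",proj(c,[p[0],p[1],p[2]-.0145]),"hole",proj(c,[.5976,-.0005,.076]))
a=cv2.resize(im[160:300,250:410],None,fx=4,fy=4,interpolation=cv2.INTER_CUBIC);cv2.imwrite("pics/c5.png",a)
E
```

```text
t: 13.1
eef_pos: [0.4915, -0.3334, 0.2601]
eef_rot: [-0.001, 0.687, 0.726, -0.0]
force: [0.2, 0.2, -3.6]
grip_width: 0.285
gripper_force: 79.3
t: 13.93
eef_pos: [0.5466, -0.1665, 0.2592]
eef_rot: [-0.001, 0.687, 0.726, -0.0]
force: [-0.3, 0.3, -2.8]
grip_width: 0.286
gripper_force: 79.7
t: 14.77
eef_pos: [0.6015, -0.0005, 0.2592]
eef_rot: [-0.001, 0.687, 0.726, -0.001]
force: [-0.4, -0.1, -4.3]
grip_width: 0.285
gripper_force: 79.7
t: 15.6
eef_pos: [0.6024, -0.0014, 0.1959]
eef_rot: [0.0, 0.687, 0.726, 0.0]
force: [-0.7, 0.2, -3.4]
grip_width: 0.282
gripper_force: 79.6
[ 0.6024 -0.0014  0.1959] [-0.66827721  0.23647385 -3.35197343]
pred tip [310.09707792 232.50860851] coll [311.41635595 201.92083167] hole [309.76419603 244.43301858]
```

View pics/c5.png

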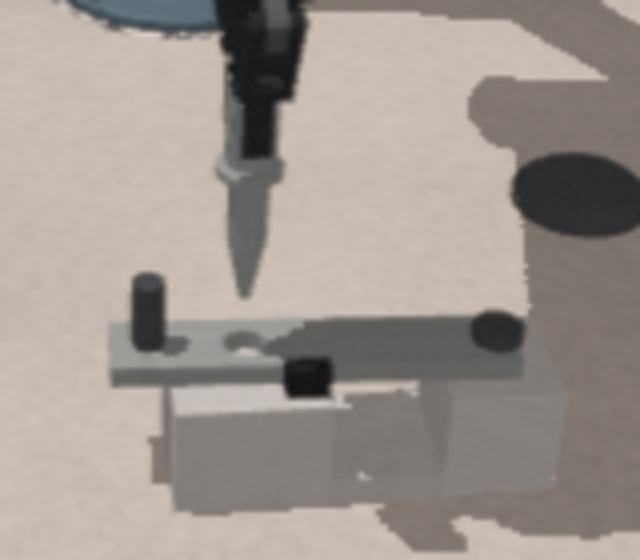

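The scene view shows the nose at crop (244,296), directly above the bar's hole at (243,343), with the pin upright. I'll start the nose.

```bash

python3 -m creep '{"linear":[[0,0,0.0053],[0,0,0.0053],[0,0,0.0053],[0,0,0.0053],[0,0,0.0053],[0,0,0.0053],[0,0,0.0053],[0,0,0.0053],[0,0,0.0053],[0,0,0.0053]],"dr":[[0,0,0],[0,0,0],[0,0,0],[0,0,0],[0,0,0],[0,0,0],[0,0,0],[0,0,0],[0,0,0],[0,0,0]],"gripper":[255,255,255,255,255,255,255,255,255,255]}' 80
python3 -m creep '{"linear":[[0,0,0],[0,0,0],[0,0,0],[0,0,0],[0,0,0],[0,0,0],[0,0,0],[0,0,0],[0,0,0],[0,0,0]],"dr":[[0,0,0],[0,0,0],[0,0,0],[0,0,0],[0,0,0],[0,0,0],[0,0,0],[0,0,0],[0,0,0],[0,0,0]],"gripper":[255,255,255,255,255,255,255,255,255,255]}' 80
```

```text
t: 16.53
eef_pos: [0.602, -0.0012, 0.1417]
eef_rot: [-0.0, 0.687, 0.726, 0.0]
force: [-0.3, 0.1, -2.7]
grip_width: 0.283
gripper_force: 79.6
t: 17.37
eef_pos: [0.602, -0.0012, 0.1423]
eef_rot: [-0.0, 0.687, 0.726, 0.0]
force: [-1.2, 0.1, -4.1]
grip_width: 0.288
gripper_force: 79.6
```

```bash

for i in 1; do python3 -m creep '{"linear":[[0,0.0003,0.002],[0,0.0003,0.002],[0,0.0003,0.002],[0,0.0003,0.002],[0,0,0.002],[0,0,0.002],[0,0,0.002],[0,0,0.002],[0,0,0],[0,0,0]],"dr":[[0,0,0],[0,0,0],[0,0,0],[0,0,0],[0,0,0],[0,0,0],[0,0,0],[0,0,0],[0,0,0],[0,0,0]],"gripper":[255,255,255,255,255,255,255,255,255,255]}' 80; done
```

```text
t: 18.2
eef_pos: [0.6031, -0.0008, 0.1262]
eef_rot: [-0.0, 0.687, 0.726, 0.0]
force: [-0.8, 2.7, -2.0]
grip_width: 0.29
gripper_force: 79.6
```

```bash

python3 -m creep '{"linear":[[0.0005,0,0.001],[0.0005,0,0.001],[0,0,0.001],[0,0,0.001],[0,0,0.001],[0,0,0.001],[0,0,0],[0,0,0],[0,0,0],[0,0,0]],"dr":[[0,0,0],[0,0,0],[0,0,0],[0,0,0],[0,0,0],[0,0,0],[0,0,0],[0,0,0],[0,0,0],[0,0,0]],"gripper":[255,255,255,255,255,255,255,255,255,255]}' 80
```

```text
t: 19.03
eef_pos: [0.6036, -0.0001, 0.1204]
eef_rot: [0.0, 0.687, 0.726, 0.0]
force: [0.7, 1.7, -1.1]
grip_width: 0.286
gripper_force: 79.6
```

```bash

python3 -m creep '{"linear":[[0.0004,0,0.001],[0.0004,0,0.001],[0,0,0.001],[0,0,0.001],[0,0,0.001],[0,0,0.001],[0,0,0],[0,0,0],[0,0,0],[0,0,0]],"dr":[[0,0,0],[0,0,0],[0,0,0],[0,0,0],[0,0,0],[0,0,0],[0,0,0],[0,0,0],[0,0,0],[0,0,0]],"gripper":[255,255,255,255,255,255,255,255,255,255]}' 80
python3 -m creep '{"linear":[[0,0,0.001],[0,0,0.001],[0,0,0.001],[0,0,0.001],[0,0,0.001],[0,0,0.001],[0,0,0],[0,0,0],[0,0,0],[0,0,0]],"dr":[[0,0,0],[0,0,0],[0,0,0],[0,0,0],[0,0,0],[0,0,0],[0,0,0],[0,0,0],[0,0,0],[0,0,0]],"gripper":[255,255,255,255,255,255,255,255,255,255]}' 80
```

```text
t: 19.87
eef_pos: [0.6042, 0.0005, 0.1147]
eef_rot: [0.001, 0.687, 0.726, 0.001]
force: [5.2, 0.7, 0.7]
grip_width: 0.284
gripper_force: 79.9
t: 20.7
eef_pos: [0.6043, 0.0006, 0.1089]
eef_rot: [0.001, 0.687, 0.726, 0.001]
force: [6.4, 2.0, 2.3]
grip_width: 0.285
gripper_force: 80.1
```

```bash

python3 -m creep '{"linear":[[0.0003,0.0005,0.001],[0.0003,0.0005,0.001],[0,0,0.001],[0,0,0.001],[0,0,0.001],[0,0,0.001],[0,0,0],[0,0,0],[0,0,0],[0,0,0]],"dr":[[0,0,0],[0,0,0],[0,0,0],[0,0,0],[0,0,0],[0,0,0],[0,0,0],[0,0,0],[0,0,0],[0,0,0]],"gripper":[255,255,255,255,255,255,255,255,255,255]}' 80
python3 -m creep '{"linear":[[0,0,0.001],[0,0,0.001],[0,0,0.001],[0,0,0.001],[0,0,0.001],[0,0,0.001],[0,0,0],[0,0,0],[0,0,0],[0,0,0]],"dr":[[0,0,0],[0,0,0],[0,0,0],[0,0,0],[0,0,0],[0,0,0],[0,0,0],[0,0,0],[0,0,0],[0,0,0]],"gripper":[255,255,255,255,255,255,255,255,255,255]}' 80
```

```text
t: 21.53
eef_pos: [0.6045, 0.0009, 0.1022]
eef_rot: [0.0, 0.687, 0.726, 0.0]
force: [5.3, -0.2, 2.3]
grip_width: 0.283
gripper_force: 80.1
t: 22.37
eef_pos: [0.6045, 0.001, 0.0962]
eef_rot: [0.0, 0.687, 0.726, 0.0]
force: [5.6, -1.8, 2.7]
grip_width: 0.283
gripper_force: 80.1
```

```bash

python3 -m creep '{"linear":[[0,0.0005,0.0008],[0,0.0003,0.0008],[0,0,0.0008],[0,0,0.0008],[0,0,0.0008],[0,0,0],[0,0,0],[0,0,0],[0,0,0],[0,0,0]],"dr":[[0,0,0],[0,0,0],[0,0,0],[0,0,0],[0,0,0],[0,0,0],[0,0,0],[0,0,0],[0,0,0],[0,0,0]],"gripper":[255,255,255,255,255,255,255,255,255,255]}' 80
python3 -m creep '{"linear":[[0,0,0.0005],[0,0,0.0005],[0,0,0.0005],[0,0,0],[0,0,0],[0,0,0],[0,0,0],[0,0,0],[0,0,0],[0,0,0]],"dr":[[0,0,0],[0,0,0],[0,0,0],[0,0,0],[0,0,0],[0,0,0],[0,0,0],[0,0,0],[0,0,0],[0,0,0]],"gripper":[255,255,255,255,255,255,255,255,255,255]}' 80
python3 - <<'E'
from workcell import ctrl
from h import *
s=ctrl.state();print(s["eef_pos"].round(4),s["force"])
c=ctrl.camera("scene");cv2.imwrite("pics/c6.png",cv2.resize(c["frame"][190:280,260:360],None,fx=6,fy=6,interpolation=cv2.INTER_CUBIC))
E
```

```text
t: 23.2
eef_pos: [0.6046, 0.0011, 0.0919]
eef_rot: [-0.0, 0.687, 0.726, -0.0]
force: [3.9, -2.3, -0.9]
grip_width: 0.286
gripper_force: 80.1
t: 24.03
eef_pos: [0.6047, 0.0012, 0.0907]
eef_rot: [-0.0, 0.687, 0.726, -0.0]
force: [3.1, -3.5, 2.7]
grip_width: 0.285
gripper_force: 80.1
[0.6047 0.0012 0.0907] [ 3.14242741 -3.45762436  2.74796219]
```

View pics/c6.png

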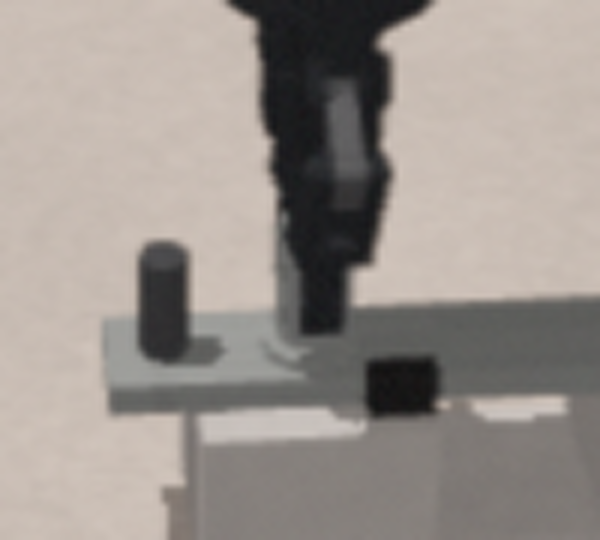

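The scene crop shows the collar at (290,350), low on the bar but not clearly seated, and the vertical force hasn't yet risen. I'll go on in small steps.

```bash

python3 -m creep '{"linear":[[-0.0004,0,0.0005],[-0.0004,0,0.0005],[0,0,0.0005],[0,0,0],[0,0,0],[0,0,0],[0,0,0],[0,0,0],[0,0,0],[0,0,0]],"dr":[[0,0,0],[0,0,0],[0,0,0],[0,0,0],[0,0,0],[0,0,0],[0,0,0],[0,0,0],[0,0,0],[0,0,0]],"gripper":[255,255,255,255,255,255,255,255,255,255]}' 80

```

```text
t: 24.92
eef_pos: [0.6047, 0.0009, 0.089]
eef_rot: [-0.0, 0.687, 0.726, 0.0]
force: [2.1, 0.4, -2.1]
grip_width: 0.285
gripper_force: 80.1
```

```bash

python3 -m creep '{"linear":[[0,0,0.0005],[0,0,0.0005],[0,0,0.0005],[0,0,0],[0,0,0],[0,0,0],[0,0,0],[0,0,0],[0,0,0],[0,0,0]],"dr":[[0,0,0],[0,0,0],[0,0,0],[0,0,0],[0,0,0],[0,0,0],[0,0,0],[0,0,0],[0,0,0],[0,0,0]],"gripper":[255,255,255,255,255,255,255,255,255,255]}' 80

```

```text
t: 25.75
eef_pos: [0.6047, 0.0007, 0.0878]
eef_rot: [-0.0, 0.687, 0.726, 0.0]
force: [1.0, 1.0, 1.6]
grip_width: 0.28
gripper_force: 80.0
```

```bash

python3 -m creep '{"linear":[[0,0,0.0005],[0,0,0.0005],[0,0,0.0005],[0,0,0.0005],[0,0,0],[0,0,0],[0,0,0],[0,0,0],[0,0,0],[0,0,0]],"dr":[[0,0,0],[0,0,0],[0,0,0],[0,0,0],[0,0,0],[0,0,0],[0,0,0],[0,0,0],[0,0,0],[0,0,0]],"gripper":[255,255,255,255,255,255,255,255,255,255]}' 80
python3 - <<'E'
from workcell import ctrl
s=ctrl.state();print(s["eef_pos"].round(4),s["force"],s["moment"])
E

```

```text
t: 26.58
eef_pos: [0.6049, 0.0006, 0.0875]
eef_rot: [0.0, 0.687, 0.726, 0.0]
force: [-3.7, 1.7, 11.5]
grip_width: 0.284
gripper_force: 81.5
[6.049e-01 6.000e-04 8.750e-02] [-3.7400182   1.73826165 11.4825735 ] [0.39054779 0.83786382 0.01623332]
```

```bash

python3 -m creep '{"linear":[[0,0,0.0005],[0,0,0.0005],[0,0,0.0005],[0,0,0],[0,0,0],[0,0,0],[0,0,0],[0,0,0],[0,0,0],[0,0,0]],"dr":[[0,0,0],[0,0,0],[0,0,0],[0,0,0],[0,0,0],[0,0,0],[0,0,0],[0,0,0],[0,0,0],[0,0,0]],"gripper":[255,255,255,255,255,255,255,255,255,255]}' 80

```

```text
t: 27.42
eef_pos: [0.6051, 0.0006, 0.0874]
eef_rot: [0.001, 0.687, 0.726, 0.001]
force: [-6.3, 1.1, 20.6]
grip_width: 0.283
gripper_force: 82.3
```

It has hit a hard stop, so I'll release, back off and look.

```bash

python3 -m creep '{"linear":[[0,0,-0.001],[0,0,0],[0,0,0],[0,0,0],[0,0,0],[0,0,0],[0,0,0],[0,0,0],[0,0,0],[0,0,0]],"dr":[[0,0,0],[0,0,0],[0,0,0],[0,0,0],[0,0,0],[0,0,0],[0,0,0],[0,0,0],[0,0,0],[0,0,0]],"gripper":[255,0,0,0,0,0,0,0,0,0]}' 80
python3 -m creep '{"linear":[[0,0,-0.01],[0,0,-0.01],[0,0,-0.01],[0,0,-0.01],[0,0,-0.01],[0,0,-0.01],[0,0,-0.01],[0,0,-0.01],[0,0,-0.01],[0,0,-0.01]],"dr":[[0,0,0],[0,0,0],[0,0,0],[0,0,0],[0,0,0],[0,0,0],[0,0,0],[0,0,0],[0,0,0],[0,0,0]],"gripper":[0,0,0,0,0,0,0,0,0,0]}' 80
python3 - <<'E'
from workcell import ctrl
from h import *
c=ctrl.camera("scene");a=cv2.resize(c["frame"][190:280,260:360],None,fx=5,fy=5,interpolation=cv2.INTER_CUBIC)
w=ctrl.camera("wrist")["frame"][0:420:1,140:440][:300]
b=cv2.resize(w,None,fx=1,fy=1);o=np.zeros((450,800,3),np.uint8);o[:,:500]=a;o[:300,500:]=b
cv2.imwrite("pics/c7.png",o);print(ctrl.state()["eef_pos"])
for n,p in dict(top=[.604,0,.129],col=[.604,0,.082],bar=[.604,0,.076]).items():print(n,proj(c,p))
E
```

```text
t: 28.25
eef_pos: [0.6049, 0.0005, 0.0852]
eef_rot: [-0.0, 0.687, 0.726, -0.0]
force: [0.4, 1.3, -0.1]
grip_width: 1.003
gripper_force: 0.0
t: 29.08
eef_pos: [0.6049, 0.0005, 0.1863]
eef_rot: [-0.0, 0.687, 0.726, 0.0]
force: [0.3, 1.2, 0.1]
grip_width: 0.997
gripper_force: 0.0
[6.06255354e-01 3.75104773e-04 1.87580781e-01]
top [311.19636199 224.87355259]
col [310.35412702 243.94819824]
bar [310.24989055 246.31061306]
```

View pics/c7.png

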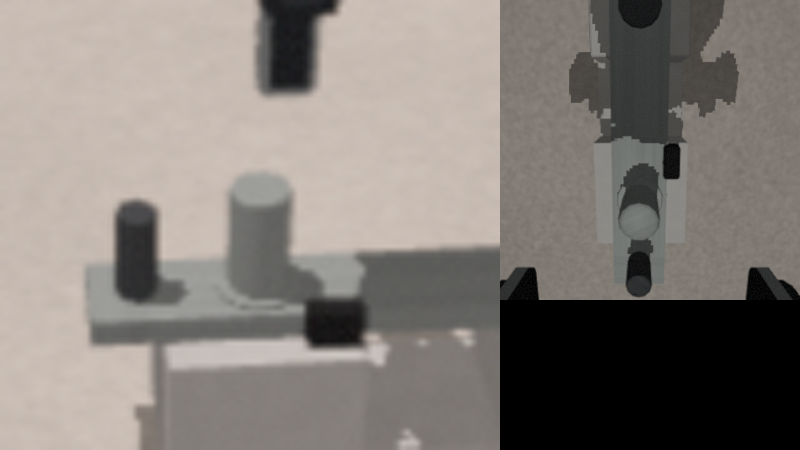

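The pin stands upright, its top at crop (261,190), within a pixel or two of the home prediction. To be sure, I'll press on the top with shut fingers; contact should come at z≈0.129.

```bash

python3 -m creep '{"linear":[[0,0,0],[0,0,0],[0,0,0],[0,0,0],[0,0,0],[0,0,0.01],[0,0,0.01],[0,0,0.01],[0,0,0.01],[0,0,0.01]],"dr":[[0,0,0],[0,0,0],[0,0,0],[0,0,0],[0,0,0],[0,0,0],[0,0,0],[0,0,0],[0,0,0],[0,0,0]],"gripper":[255,255,255,255,255,255,255,255,255,255]}' 40
python3 -m creep '{"linear":[[0,0,0.001],[0,0,0.001],[0,0,0.001],[0,0,0.001],[0,0,0.001],[0,0,0.001],[0,0,0.001],[0,0,0],[0,0,0],[0,0,0]],"dr":[[0,0,0],[0,0,0],[0,0,0],[0,0,0],[0,0,0],[0,0,0],[0,0,0],[0,0,0],[0,0,0],[0,0,0]],"gripper":[255,255,255,255,255,255,255,255,255,255]}' 40

```

```text
t: 30.02
eef_pos: [0.6043, 0.0006, 0.1335]
eef_rot: [-0.001, 0.687, 0.726, -0.0]
force: [-0.6, 0.2, 0.1]
grip_width: -0.004
gripper_force: 0.0
t: 30.85
eef_pos: [0.605, 0.0005, 0.1284]
eef_rot: [0.0, 0.687, 0.726, 0.0]
force: [0.2, 0.5, 0.0]
grip_width: 0.0
gripper_force: 0.0
```

```bash

python3 -m creep '{"linear":[[0,0,0.0005],[0,0,0],[0,0,0.0005],[0,0,0],[0,0,0.0005],[0,0,0],[0,0,0],[0,0,0],[0,0,0],[0,0,0]],"dr":[[0,0,0],[0,0,0],[0,0,0],[0,0,0],[0,0,0],[0,0,0],[0,0,0],[0,0,0],[0,0,0],[0,0,0]],"gripper":[255,255,255,255,255,255,255,255,255,255]}' 40

```

```text
t: 31.68
eef_pos: [0.6049, 0.0005, 0.1268]
eef_rot: [-0.0, 0.687, 0.726, 0.0]
force: [-0.1, 0.4, -0.0]
grip_width: 0.001
gripper_force: 0.0
```

```bash

python3 -m creep '{"linear":[[0,0,0.0005],[0,0,0],[0,0,0.0005],[0,0,0],[0,0,0.0005],[0,0,0],[0,0,0.0005],[0,0,0],[0,0,0],[0,0,0]],"dr":[[0,0,0],[0,0,0],[0,0,0],[0,0,0],[0,0,0],[0,0,0],[0,0,0],[0,0,0],[0,0,0],[0,0,0]],"gripper":[255,255,255,255,255,255,255,255,255,255]}' 40
python3 - <<'E'
from workcell import ctrl
from h import *
c=ctrl.camera("scene");cv2.imwrite("pics/c8.png",cv2.resize(c["frame"][190:280,270:350],None,fx=6,fy=6,interpolation=cv2.INTER_CUBIC))
E
```

```text
t: 32.52
eef_pos: [0.605, 0.0005, 0.1251]
eef_rot: [0.0, 0.687, 0.726, 0.0]
force: [-0.6, 0.8, 2.4]
grip_width: 0.0
gripper_force: 1.3
```

```bash

python3 -m creep '{"linear":[[0,0,0.0005],[0,0,0],[0,0,0.0005],[0,0,0],[0,0,0.0005],[0,0,0],[0,0,0.0005],[0,0,0],[0,0,0],[0,0,0]],"dr":[[0,0,0],[0,0,0],[0,0,0],[0,0,0],[0,0,0],[0,0,0],[0,0,0],[0,0,0],[0,0,0],[0,0,0]],"gripper":[255,255,255,255,255,255,255,255,255,255]}' 40

```

```text
t: 33.4
eef_pos: [0.6063, 0.0006, 0.1249]
eef_rot: [0.001, 0.687, 0.726, 0.001]
force: [-2.0, 0.4, 10.1]
grip_width: -0.003
gripper_force: 5.2
```

View pics/c8.png

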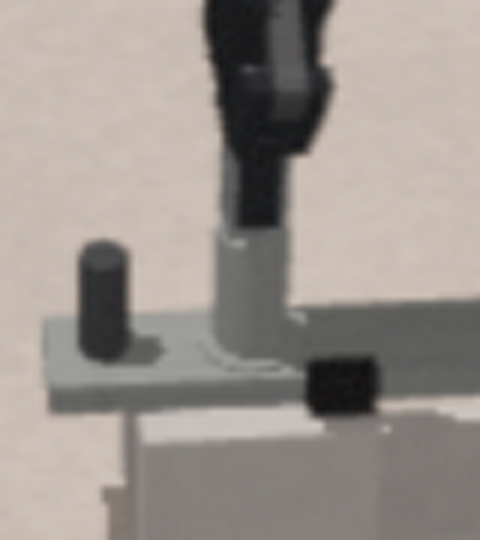

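```bash

python3 -m creep '{"linear":[[0,-0.001,0.0005],[0,0,0],[0,0,0.0005],[0,0,0],[0,0,0.0005],[0,0,0],[0,0,0.0005],[0,0,0],[0,0,0],[0,0,0]],"dr":[[0,0,0],[0,0,0],[0,0,0],[0,0,0],[0,0,0],[0,0,0],[0,0,0],[0,0,0],[0,0,0],[0,0,0]],"gripper":[255,255,255,255,255,255,255,255,255,255]}' 40
python3 -m creep '{"linear":[[0,0,-0.004],[0,0,-0.01],[0,0,-0.015],[0,0,-0.015],[0,0,-0.015],[-0.02,0,-0.015],[-0.02,0,-0.015],[-0.025,0,0],[-0.025,0,0],[-0.025,0,0]],"dr":[[0,0,0],[0,0,0],[0,0,0],[0,0,0],[0,0,0],[0,0,0],[0,0,0],[0,0,0],[0,0,0],[0,0,0]],"gripper":[255,255,255,255,255,255,255,255,255,255]}' 40
python3 -m creep '{"linear":[[-0.025,-0.02,0],[-0.025,-0.02,0],[-0.025,-0.02,0],[-0.025,-0.02,0],[-0.025,-0.02,0],[0,0,0],[0,0,0],[0,0,0],[0,0,0],[0,0,0]],"dr":[[0,0,0],[0,0,0],[0,0,0],[0,0,0],[0,0,0],[0,0,0],[0,0,0],[0,0,0],[0,0,0],[0,0,0]],"gripper":[255,255,255,255,255,255,255,255,255,255]}' 40
python3 - <<'E'
from workcell import ctrl
from h import *
c=ctrl.camera("scene");t=ctrl.camera("top")
a=cv2.resize(c["frame"][200:280,270:350],None,fx=5,fy=5,interpolation=cv2.INTER_CUBIC);b=cv2.resize(t["frame"][140:205,225:305],None,fx=5,fy=5,interpolation=cv2.INTER_CUBIC)
o=np.zeros((400,800,3),np.uint8);o[:,:400]=a;o[:325,400:]=b;cv2.imwrite("pics/c9.png",o)
E
```

```text
t: 34.23
eef_pos: [0.6069, 0.0005, 0.1247]
eef_rot: [0.003, 0.687, 0.726, 0.003]
force: [-0.9, 1.1, 17.3]
grip_width: -0.002
gripper_force: 8.5
t: 35.07
eef_pos: [0.6102, -0.1154, 0.2101]
eef_rot: [-0.0, 0.687, 0.726, -0.0]
force: [0.9, 0.8, 0.1]
grip_width: 0.001
gripper_force: 0.0
t: 35.9
eef_pos: [0.5179, -0.2436, 0.2097]
eef_rot: [-0.0, 0.687, 0.727, 0.0]
force: [0.5, -0.3, -0.1]
grip_width: 0.003
gripper_force: 0.0
```

View pics/c9.png

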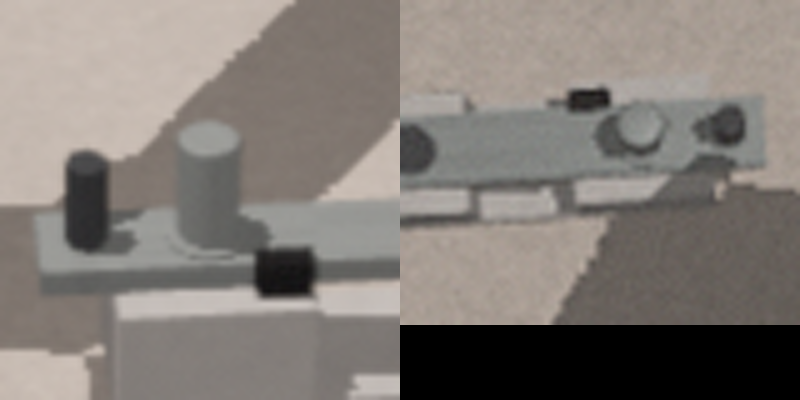

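The final crops show the pin upright, its collar seated on the bar at (205,245) and nothing touching it. Pressing at about 17 N moved it no further, so it is home.

```bash
python3 -c "
from workcell import ctrl
print(ctrl.sign_off())"
```

```text
the job is handed in; nothing more can be done
None
```

The bar is swung in to its buffer, and the tapered steel pin is driven down through both holes until it would go no further under about 17 N, with its collar on the bar; I handed the job in at about 36 s, no verdict was returned, and by robot height the pin sits about 4 mm lower than I worked out, which I could not explain.

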